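Bring the wheel's valve to twelve o'clock on the truing stand

TASK

Set the red mag wheel in the truing stand to its starting point for the run-out check: with the fingertips, push on one spoke after another to bring the wheel round clockwise, as seen from the robot, until the valve stem stands at the very top, straight above the axle, and leave the wheel at rest there, clear of the robot. Push gently and on the spokes only, gripping nothing: do not press on the rim, the valve or the dial gauge, and leave the loose parts and tools on the bench where they are.

Things in the scene. Friction and masses are not known exactly. Their poses are not given: they have to be found in the camera images.
- truing_stand: bench stand, bolted down: blue base plate 200 x 300 x 12 mm, two dark uprights 36 mm wide, 204 mm high, in front of and behind the wheel, outer faces 76 mm from the wheel's mid-plane. Origin on the bench under the base plate's centre, in the wheel's mid-plane; x along the axle away from the robot, y to the robot's left in the wheel's plane, z up. Place varies; turned up to 0.3 rad
- axle (a point): centre of the wheel, on the axle in the wheel's mid-plane, 190 mm above the bench; axes as the stand's. The axle and its nuts (18 mm across) reach 86 mm to each side of the mid-plane; the black hub's flanges are 66 mm in diameter, their outer faces 45 mm from the mid-plane
- wheel (a joint): turn of the wheel, rad, grows clockwise as seen from the robot (its top moves to the robot's right); 0: valve straight up, -1.57: valve at nine o'clock seen from the robot. It counts whole turns, starts between -4.3 and -2.3 and must come up to 0. A light steady drag of 0.12 N m (about 1.4 N at 85 mm from the axle) holds the wheel where it is left
- spokes: five red spokes at 36, 108, 180, 252, 324 degrees clockwise from the valve seen from the robot. Origin: wheel centre, turning with it, z to the valve. Each has a front (robot side) and a rear limb, 20 mm wide, 12 mm thick, from 26 to 140 mm from the axle. Middle of the front limb: 40 mm in front of the mid-plane at the hub, 25 mm at 83 mm out, 10 mm at the rim. Gaps 80 mm wide at 85 mm out
- rim: red rim with bright edges, tyre off: outer diameter 316 mm, inner diameter 276 mm, 26 mm wide (13 mm either side of the mid-plane); origin at the centre of the wheel, axes as the spokes'
- valve: brass valve stem with a yellow cap, 11 mm across, that comes through the rim midway between two spokes and points at the axle, in the mid-plane; cap end 110 mm and rim 138 mm from the axle; a 12 mm yellow paint dot on both edges of the rim marks it. Origin at the centre of the wheel, turning with it; z points from the axle to the valve
- valve_cap (a point): end of the yellow valve cap, 110 mm from the axle
- gauge: dial gauge, 58 mm across, on a 162 mm high post on the base plate behind the wheel (far side from the robot), at the robot's right; its plunger rides on the back of the rim. Origin as the stand's; the dial lies 62 mm behind the wheel's mid-plane, 130 mm to the robot's right of the axle, 115 mm up
- spacer_a: loose upright aluminium tube, 25 mm diameter, 95 mm high, left of the stand; origin at its foot
- spacer_b: loose upright aluminium tube, 25 mm diameter, 95 mm high, right of the stand; origin at its foot
- bushing: loose copper-coloured ring, 50 mm diameter, 20 mm high, on the bench to the left of the stand, towards the robot; origin at its foot
- oil_seal: loose black rubber ring, 58 mm diameter, 11 mm high, on the mat at the left; origin at its foot
- wrench: loose steel wrench, 200 mm long, lying on the mat at the left; origin under its middle
- screwdriver: loose screwdriver with orange handle, 210 mm long, lying at the right; origin under its middle
- grease_jar: loose white jar with black lid, 68 mm diameter, 75 mm high, at the right; origin at its foot

How it is judged (in metres and radians):
On the way, in this order (a step that is already met when the one before it is completed fails the run):
1. the fingers are pushing on a spoke while the wheel comes round clockwise, between 120 and 75 degrees short of the top (contact force between the fingers and spokes above 0.2 N and value of joint wheel between -2.1 and -1.3 rad).
2. the fingers are pushing on a spoke over the last part, less than 52 degrees short of the top (contact force between the fingers and spokes above 0.2 N and value of joint wheel between -0.9 and 0.3 rad).
At the end, for the whole second after the job is handed in: The wheel has come round clockwise and stands still with the valve straight above the axle, within 0.09 rad (5 degrees) either way; the loose parts are within 20 mm of where they were (value of joint wheel between -0.09 and 0.09 rad and velocity of joint wheel between -0.03 and 0.03 rad/s and distance of each of spacer_a, spacer_b, bushing, oil_seal, wrench, screwdriver, grease_jar from where it was at the start of the episode below 0.02 m); the robot touches nothing.
It fails at once if the valve is pushed (more than 1 N) (contact force between any of the fingers, the arm and valve above 1 N).
It fails at once if the rim is pressed (more than 4 N) (contact force between any of the fingers, the arm and rim above 4 N).
It fails at once if the dial gauge is pushed (more than 2 N) (contact force between any of the fingers, the arm and gauge above 2 N).
It fails at once if a spoke is struck, forced or gripped (more than 50 N) (contact force between any of the fingers, the arm and spokes above 50 N).
It fails at once if a loose part or tool on the bench is moved by more than 20 mm, or lifted (distance of any of spacer_a, spacer_b, bushing, oil_seal, wrench, screwdriver, grease_jar from where it was at the start of the episode above 0.02 m).
It also fails if it takes over 72 s, if anything falls off the work surface, if the arm or the gripper's body presses on something with over 40 N, if the wrist force passes 120 N, or if a joint passes its speed limit or range.

ROBOT

A 7-joint arm with a two-finger parallel gripper is mounted at the origin on the work surface. World frame = base frame: x ahead of the robot, y to its left, z up, the work surface at z = 0. Lengths are in m, angles in degrees, forces in N, time in s.
With the tool pointing down it reaches from about 0.4 to 0.9 m from the base axis. Payload 5.5 kg.
Tool frame: the origin (TCP) lies on the centre line of the jaws, within the pads' length; the fingertips stand 22 mm ahead of it and the grasp point (between the pads) lies 3 mm ahead of it; z points along the fingers, y is the line along which they close (so a half turn about z gives the same grasp; the last joint's range is limited). The gripper opens to 92 mm and grips with 3 to 60 N. Pads are 19 mm wide; open, the fingers measure 130 mm over their backs; the gripper's body (75 mm by 190 mm) begins 47 mm behind the grasp point.
Start: joints at [83.721, 28.699, -24.465, 88.831, 12.651, 65.22, -12.049], TCP at [0.237, -0.605, 0.249] pointing down, gripper open.
Joint ranges: [-164.97, 164.97], [-17.58, 116.51], [-87.97, 89.64], [11.32, 138.91], [-80.73, 260.73], [10.89, 115.49], [-147.41, 147.41]. Speed limits (degrees/s): [147.25, 147.25, 180, 180, 180, 180, 180].

INTERFACE

Orientations are given as [roll, pitch, yaw] about the fixed x, y, z axes, in that order (R = Rz(yaw) Ry(pitch) Rx(roll)).
In Python, from plant import state, read_camera, get_calibration, close_job gives the robot as it stands.
- The arm moves only by the tool send_rows, never from a script. Its argument "deltas" is one flat list of numbers, 7 for each row, row after row: the turn, a rotation vector about the tool's x, y, z in rad, then the shift along the tool's x, y, z in m, then the closure, from -1 (fully open) to 1 (shut). In form: [ax, ay, az, dx, dy, dz, hand, ax, ay, az, dx, dy, dz, hand, ...]. A call has 1 to 10 rows; each row is the pose to reach, as a shift and turn from the pose commanded when the call began, along the tool's axes at that moment; what a row does not reach only later rows make up. A row lasts 1/10 s, in which the tool goes at most 50 mm and 8.59 degrees, less where a joint would pass 70% of its speed; a pose out of reach is approached as far as the arm can. A call with a gripper value outside its range is refused whole. The fingers move at their own pace and stop on an object; "grip_force" is the grip in N (left out, the last holds). Time passes only in rows, so rows that repeat a pose let the fingers close. It gives the time, the measured TCP pose, the force, the opening and the grip force at its end, in the units of the state.
- state(): the state, without advancing time (a new reading comes with each control period).
- read_camera(name): name is "scene" or "top" or "wrist"; returns the picture (384x512x3 uint8, blue, green, red); there is no depth.
- get_calibration(name): a dict with "K" (3x3 intrinsics, pixels), "distortion" ([k1, k2, p1, p2, k3] as OpenCV has them; the pictures are not rectified), "rvec" (rotation vector, rad) and "tvec" (3), from world to camera coordinates, as OpenCV has them. Camera axes: x right, y down, z forward; pixel columns grow to the right and rows downward; lengths in m; the calibration is good to about 2 mm. A picture is of the moment at which its call begins: read the wrist's pose just before it. get_calibration takes no time and is no camera call; for the wrist camera it gives the pose at the moment of the call.
- close_job(): hands the job in; it is judged then, once.
The state is a dict: "clock": time; "qpos": joint angles; "dq": joint speeds; "joint_torque": joint torques, N m; "tool_pos": TCP position; "ee_rot": TCP orientation; "ft_force": force on the tool from outside, world axes, zero at the start; "wrist_torque": the same for the moment, N m; "grip_width": finger opening in m; "gripper_force": force on a finger pad.
Only numpy, scipy, OpenCV 4.12 (cv2) and the standard library are available. Lean on these libraries where they do the work, as an engineer would, in place of code of your own. Each camera call takes 0.05 s, during which the arm holds its last target. There are 200 camera calls.

## Working session

There is one attempt and no reset: what is moved stays moved. The work goes in short steps, Python scripts to look and compute and a tool call to move; the robot and the scene stay as the last step left them, time stands still between calls to the robot, and variables do not carry over. Pictures are saved under pics/ and viewed, at most 10 in all, crops included, and the job is handed in when it is done.

Besides the shell and the picture viewer there is one more tool, called after "Call:" by a JSON object that holds its "name" and its "arguments". send_rows: Moves the arm, as the interface text tells. Its arguments: {"type":"object","properties":{"deltas":{"type":"array","items":{"type":"number"}},"grip_force":{"type":"number"}},"required":["deltas"]}

```bash
mkdir -p pics; ls
python3 - <<'E'
from plant import *
import cv2
print(state())
a=read_camera("scene");b=read_camera("top")
cv2.imwrite("pics/s0.png",a);cv2.imwrite("pics/t0.png",b)
for n in("scene","top","wrist"):
    print(n,get_calibration(n))
E
```

```text
pics
{'clock': 0.0, 'qpos': array([ 83.71975063,  28.7550865 , -24.45211918,  88.89150069,
        12.65123256,  65.22099339, -12.0491792 ]), 'dq': array([ 0.08673094,  0.08600114, -0.05964255, -0.08136799, -0.08710966,
       -0.06422206, -0.01122622]), 'joint_torque': array([-1.22654010e-04, -5.66593409e+01, -5.81653118e+00, -2.79108560e+01,
       -6.86329161e-02,  3.08911898e-02,  1.73016970e-04]), 'tool_pos': array([ 0.23645205, -0.60474921,  0.24766225]), 'ee_rot': array([-1.79885923e+02, -3.03249604e-03,  2.13628253e+01]), 'ft_force': array([-0.71953278,  0.29559463,  0.27582871]), 'wrist_torque': array([-0.04325276, -0.00211464, -0.05366065]), 'gripper_force': 0.0, 'grip_width': 0.09164743860726783}
scene {'K': array([[438.42227871,   0.        , 252.03738563],
       [  0.        , 438.42227871, 190.44671517],
       [  0.        ,   0.        ,   1.        ]]), 'distortion': array([-0.01449,  0.     ,  0.     ,  0.     ,  0.     ]), 'rvec': array([ 1.14057331,  2.43659667, -0.94581136]), 'tvec': array([ 0.36755408, -0.22751126,  1.82058178])}
top {'K': array([[483.77979832,   0.        , 260.56209367],
       [  0.        , 483.77979832, 192.23197343],
       [  0.        ,   0.        ,   1.        ]]), 'distortion': array([-0.12818451,  0.        ,  0.        ,  0.        ,  0.        ]), 'rvec': array([ 2.17088509, -2.22263502,  0.07184723]), 'tvec': array([4.18518705e-04, 5.60381582e-01, 2.01123065e+00])}
wrist {'K': array([[285.39538787,   0.        , 258.99415874],
       [  0.        , 285.39538787, 194.67624337],
       [  0.        ,   0.        ,   1.        ]]), 'distortion': array([0.02514298, 0.        , 0.        , 0.        , 0.        ]), 'rvec': array([-2.37748426,  1.62215704,  0.25135859]), 'tvec': array([-0.65122953, -0.03923735,  0.39093869])}
```

View pics/s0.png

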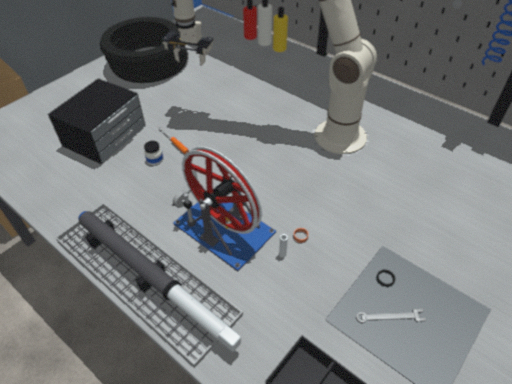

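View pics/t0.png

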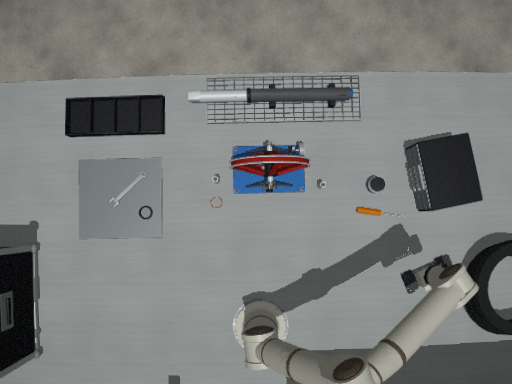

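The scene view, taken from behind the wheel, shows the wheel at about (220,190) on the blue plate. The top view shows the plate centred at about (269,170), with a spacer on each side at (215,180) and (321,184). Next I'll measure the stand pose and the wheel phase.

```bash
cat > h.py <<'E'
import numpy as np, cv2
from plant import *
from scipy.spatial.transform import Rotation as Ro
def ray(n,uv,cal=None):
    c=cal or get_calibration(n); R=cv2.Rodrigues(c["rvec"])[0]
    p=cv2.undistortPoints(np.array(uv,float).reshape(-1,1,2),c["K"],c["distortion"])[:,0]
    d=np.c_[p,np.ones(len(p))]@R; return -R.T@c["tvec"],d
def onplane(n,uv,p0,nrm,cal=None):
    o,d=ray(n,uv,cal); return o+d*(((p0-o)@nrm)/(d@nrm))[:,None]
def proj(n,P,cal=None):
    c=cal or get_calibration(n); return cv2.projectPoints(np.array(P,float).reshape(-1,1,3),c["rvec"],c["tvec"],c["K"],c["distortion"])[0][:,0]
def hsv(im,lo,hi,roi):
    m=cv2.inRange(cv2.cvtColor(im,cv2.COLOR_BGR2HSV),lo,hi); k=np.zeros_like(m); x0,y0,x1,y1=roi; k[y0:y1,x0:x1]=m[y0:y1,x0:x1]; return k
E
python3 - <<'E'
from h import *
t=cv2.imread("pics/t0.png");s=cv2.imread("pics/s0.png")
m=hsv(t,(95,120,60),(125,255,255),(220,130,320,205))
ys,xs=np.nonzero(m); P=onplane("top",np.c_[xs,ys],np.array([0,0,.012]),np.array([0,0,1.]))[:,:2]
r=cv2.minAreaRect((P*1000).astype(np.float32)); print("rect top",r)
m2=hsv(s,(95,120,60),(125,255,255),(165,190,285,270))
ys,xs=np.nonzero(m2); P=onplane("scene",np.c_[xs,ys],np.array([0,0,.012]),np.array([0,0,1.]))[:,:2]
print("rect scene",cv2.minAreaRect((P*1000).astype(np.float32)))
c=np.array(r[0])/1000; 
ang=r[2]; yaw=np.radians((ang+45)%90-45); print("yaw",np.degrees(yaw))
ex=np.array([np.cos(yaw),np.sin(yaw),0]);ey=np.array([-ex[1],ex[0],0]);ez=np.array([0,0,1.])
A=np.r_[c,.19]; print("axle",A)
# scene: yellow & red positions on back rim plane
y=hsv(s,(18,110,110),(36,255,255),(165,135,275,245))
n,l,st,ce=cv2.connectedComponentsWithStats(y)
for i in range(1,n):
    W=onplane("scene",[ce[i]],A+.013*ex,ex)[0]-A; yy,zz=W@ey,W[2]
    W0=onplane("scene",[ce[i]],A,ex)[0]-A
    print(ce[i],st[i,4],"r",np.hypot(yy,zz),"wheel",np.degrees(np.arctan2(-yy,zz)),"mid r",np.hypot(W0@ey,W0[2]))
rd=hsv(s,(0,120,60),(8,255,255),(165,135,275,245))|hsv(s,(172,120,60),(180,255,255),(165,135,275,245))
ys,xs=np.nonzero(rd)
W=onplane("scene",np.c_[xs,ys],A+.018*ex,ex)-A; yy=W@ey;rr=np.hypot(yy,W[:,2]);th=np.degrees(np.arctan2(-yy,W[:,2]))
k=(rr>.09)&(rr<.12); print("spoke hist",np.histogram(th[k],36,(-180,180))[0])
print("rim r pct",np.percentile(rr,[50,95,99]))
cv2.imwrite("pics/s0c.png",cv2.resize(s[130:280,160:300],None,fx=4,fy=4,interpolation=cv2.INTER_CUBIC))
E
```

```text
rect top ((659.5924072265625, -47.942779541015625), (298.43572998046875, 197.23892211914062), 89.9147720336914)
rect scene ((663.53271484375, -48.77569580078125), (200.03346252441406, 301.7154846191406), 0.32081592082977295)
yaw -0.08522796630859375
axle [ 0.65959241 -0.04794278  0.19      ]
[228. 220.] 1 r 0.11125783597572084 wheel -162.0975446385076 mid r 0.1313271122925486
spoke hist [22  9  6 23 22  7  0 15 27 20 17 28 28 12  3 10 13  5  8 22  5  8 16 18
  8  5 20 22 22 20 23  8  0  7 25 20]
rim r pct [0.11415901 0.17970317 0.18625406]
```

View pics/s0c.png

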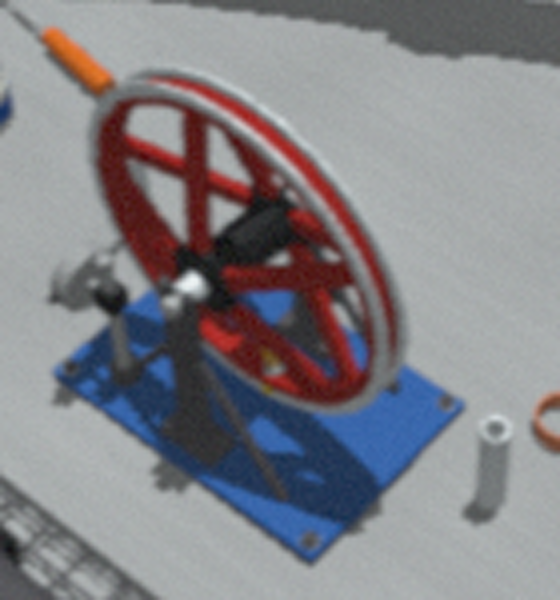

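The valve is near the bottom of the wheel: yellow cap at crop (268,358), dot at (265,388). I'll work out its angle, and the pose needed to approach.

```bash
cat >> h.py <<'E'
A=np.array([.6615,-.0483,.19]); ex=np.array([1.,0.002,0]);ey=np.array([-.002,1.,0]);ez=np.array([0,0,1.])
def ang(uv,off,n="scene",cal=None):
    W=onplane(n,[uv],A+off*ex,ex,cal)[0]-A; return np.hypot(W@ey,W[2]),np.degrees(np.arctan2(-(W@ey),W[2]))
def wp(x,r,deg): t=np.radians(deg); return A+x*ex-r*np.sin(t)*ey+r*np.cos(t)*ez
E
python3 - <<'E'
from h import *
for uv in [(227,219.5),(226.2,227)]:
    for o in (-.013,0,.013): print(uv,o,ang(uv,o))
print("pred cap/dot at",[(a,proj("scene",[wp(0,.115,a),wp(.013,.148,a)]).round(1).tolist()) for a in range(-210,-150,10)])
print("axle ends",proj("scene",[A+.086*ex,A-.086*ex]), proj("top",[A+.086*ex,A-.086*ex]))
s=state();R=Ro.from_euler("xyz",s["ee_rot"],degrees=True)
G=Ro.from_euler("xyz",[180,-45,0],degrees=True)
print((R.inv()*G).as_rotvec(), "shift per world in tool:", R.inv().as_matrix().round(3))
E
```

```text
(227, 219.5) -0.013 (np.float64(0.1511996648506743), np.float64(-178.26269396305955))
(227, 219.5) 0 (np.float64(0.128656273983361), np.float64(-171.84258198036017))
(227, 219.5) 0.013 (np.float64(0.10838781591036899), np.float64(-162.8686897781825))
(226.2, 227) -0.013 (np.float64(0.19925605171600363), np.float64(179.15290730446128))
(226.2, 227) 0 (np.float64(0.17481749166993504), np.float64(-176.4321020652029))
(226.2, 227) 0.013 (np.float64(0.15174740772847112), np.float64(-170.63070625582898))
pred cap/dot at [(-210, [[209.8, 203.0], [204.3, 208.4]]), (-200, [[213.9, 207.3], [209.6, 213.8]]), (-190, [[218.3, 211.1], [215.1, 218.7]]), (-180, [[222.7, 214.4], [220.7, 223.0]]), (-170, [[227.1, 217.1], [226.4, 226.4]]), (-160, [[231.4, 219.1], [231.8, 229.0]])]
axle ends [[200.94023987 207.67141226]
 [238.471984   175.86077802]] [[268.92887392 141.02734325]
 [270.141244   185.46585695]]
[-0.14801789  0.77635525  0.35270524] shift per world in tool: [[ 0.931  0.364  0.   ]
 [ 0.364 -0.931 -0.002]
 [-0.001  0.002 -1.   ]]
```

The wheel stands at about -170° (-2.98 rad), and the radii agree with the given sizes. I'll push the 108° spoke, now at about -62°, over the top, then finish on a second spoke. First I'll swing to a staging pose, tilting 45° and closing the fingers.

Call:
{"name": "send_rows", "arguments": {"deltas": [-0.015,0.078,0.035,0.02,-0.017,-0.03,1,-0.044,0.23,0.105,0.06,-0.05,-0.06,1,-0.074,0.39,0.175,0.1,-0.087,-0.09,1,-0.104,0.54,0.247,0.14,-0.122,-0.1,1,-0.133,0.7,0.318,0.18,-0.156,-0.1,1,-0.148,0.776,0.353,0.22,-0.19,-0.1,1,-0.148,0.776,0.353,0.26,-0.225,-0.1,1,-0.148,0.776,0.353,0.3,-0.26,-0.1,1,-0.148,0.776,0.353,0.33,-0.285,-0.1,1,-0.148,0.776,0.353,0.347,-0.299,-0.1,1], "grip_force": 10}}

```text
clock: 1.1
tool_pos: [0.448, -0.2047, 0.3481]
ee_rot: [179.9, -45.0, 0.0]
ft_force: [1.2, 0.3, -0.2]
grip_width: 0.0165
gripper_force: 0.0
```

Call:
{"name": "send_rows", "arguments": {"deltas": [0,0,0,0.005,-0.02,0,1,0,0,0,0.01,-0.06,0,1,0,0,0,0.015,-0.1,0,1,0,0,0,0.02,-0.14,0.01,1,0,0,0,0.025,-0.18,0.03,1,0,0,0,0.03,-0.215,0.05,1,0,0,0,0.0325,-0.232,0.07,1,0,0,0,0.0325,-0.236,0.08,1,0,0,0,0.0325,-0.236,0.08,1]}}

```text
clock: 2.0
tool_pos: [0.5186, 0.0146, 0.3208]
ee_rot: [179.7, -45.1, 0.7]
ft_force: [0.3, -0.2, 1.2]
grip_width: 0.0007
gripper_force: 0.0
```

Run:
```python
from h import *
s=state();c=get_calibration("wrist");w=read_camera("wrist")
print(s["tool_pos"],s["ee_rot"],s["ft_force"],s["grip_width"])
cv2.imwrite("pics/w1.png",w)
R=cv2.Rodrigues(c["rvec"])[0]; print("cam pos",-R.T@c["tvec"])
print("axle front end",proj("wrist",[A-.086*ex],c)," top rim outer",proj("wrist",[wp(-.013,.158,a) for a in(-60,-30,0,30,60)],c))
print("spokes r83",[(k,proj("wrist",[wp(-.03,.083,-170.5+k)],c)[0].round().tolist()) for k in(36,108,180,252,324)])
```

```text
[0.51857379 0.01459086 0.32083181] [179.74005112 -45.12483136   0.69065316] [ 0.26311878 -0.17028178  1.19004419] 0.00067236073239548
cam pos [0.47967907 0.01267145 0.47521208]
axle front end [[317.47905739 240.63952351]]  top rim outer [[176.48745826 134.68494003]
 [235.63442296  84.0310984 ]
 [352.44477314  58.88054339]
 [453.62836315  84.68738531]
 [479.41361701 136.52999723]]
spokes r83 [(36, [260.0, 213.0]), (108, [247.0, 175.0]), (180, [345.0, 149.0]), (252, [391.0, 188.0]), (324, [331.0, 219.0])]
```

View pics/w1.png

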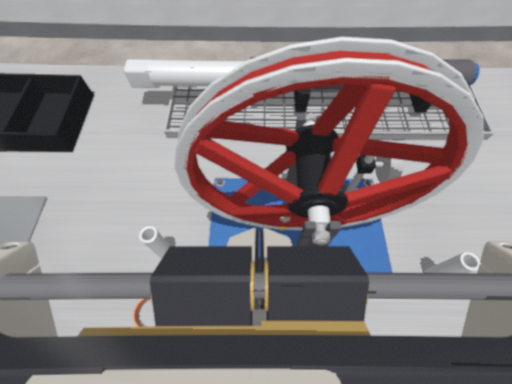

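The wrist picture matches the model. The 108° spoke runs from (300,200) to (200,145), the 180° spoke runs up to (385,90), and the axle nut is at (320,237). I still need to check the size of the black fingers, seen at x 155–362.

Run:
```python
from h import *
s=state();c=get_calibration("wrist")
R=Ro.from_euler("xyz",s["ee_rot"],degrees=True).as_matrix();p=s["tool_pos"];print(p)
for z in(.022,0,-.044):
  for x in(-.0095,.0095):
    print(z,x,proj("wrist",[p+R@[x,y,z] for y in(-.019,0,.019)],c).round().tolist())
Rc=cv2.Rodrigues(c["rvec"])[0];print("cam in tool",R.T@(-Rc.T@c["tvec"]-p),"\n",(Rc@R).round(2))
```

```text
[0.5190725  0.02263193 0.31910645]
0.022 -0.0095 [[225.0, 258.0], [255.0, 258.0], [286.0, 258.0]]
0.022 0.0095 [[224.0, 230.0], [255.0, 230.0], [287.0, 230.0]]
0 -0.0095 [[220.0, 278.0], [255.0, 278.0], [289.0, 278.0]]
0 0.0095 [[219.0, 247.0], [255.0, 247.0], [291.0, 247.0]]
-0.044 -0.0095 [[206.0, 342.0], [253.0, 342.0], [301.0, 342.0]]
-0.044 0.0095 [[204.0, 302.0], [253.0, 302.0], [303.0, 302.0]]
cam in tool [ 0.08190071  0.00208013 -0.13650399] 
 [[ 0.    1.   -0.  ]
 [-0.95  0.   -0.3 ]
 [-0.3   0.    0.95]]
```

Fingertips are at (224–287, 230–258), which fits the 38 mm closed width. Strokes across the top are cleaner, so I'll push the 180° spoke (at +9.5°) first. Next is the pre-insertion pose.

Call:
{"name": "send_rows", "arguments": {"deltas": [0,0,0,0.015,0.018,0.01,1,0,0,0,0.03,0.036,0.02,1,0,0,0,0.045,0.054,0.033,1,0,0,0,0.045,0.054,0.033,1,0,0,0,0.045,0.054,0.033,1,0,0,0,0.045,0.054,0.033,1]}}

```text
clock: 2.65
tool_pos: [0.5726, -0.0458, 0.3298]
ee_rot: [179.6, -45.1, 0.2]
ft_force: [0.2, -0.1, -1.0]
grip_width: 0.0006
gripper_force: 0.0
```

Call:
{"name": "send_rows", "arguments": {"deltas": [0,0,0,0,0,0,1,0,0,0,0,0,0,1,0,0,0,0,0,0,1]}}

```text
clock: 2.95
tool_pos: [0.5734, -0.0453, 0.3306]
ee_rot: [179.6, -45.2, 0.3]
ft_force: [-0.4, 0.2, -0.4]
grip_width: 0.0
gripper_force: 0.0
```

Call:
{"name": "send_rows", "arguments": {"deltas": [0,0,0,0.002,-0.01,0,1,0,0,0,0.004,-0.02,0.005,1,0,0,0,0.004,-0.027,0.015,1,0,0,0,0.004,-0.027,0.03,1,0,0,0,0.004,-0.027,0.04,1,0,0,0,0.004,-0.027,0.045,1,0,0,0,0.004,-0.027,0.045,1,0,0,0,0.004,-0.027,0.045,1]}}

```text
clock: 3.75
tool_pos: [0.5914, -0.0157, 0.3151]
ee_rot: [179.5, -45.3, 0.5]
ft_force: [0.5, 0.9, -0.4]
grip_width: 0.0005
gripper_force: 0.0
```

Call:
{"name": "send_rows", "arguments": {"deltas": [0,0,0,0,0,0,1,0,0,0,0,0,0,1]}}

```text
clock: 3.95
tool_pos: [0.5915, -0.0159, 0.3153]
ee_rot: [179.6, -45.3, 0.4]
ft_force: [-0.6, 0.1, 0.7]
grip_width: 0.0004
gripper_force: 0.0
```

Run:
```python
from h import *
s=state();print(s["qpos"],s["dq"],s["tool_pos"],s["ee_rot"],s["ft_force"])
```

```text
[ 93.41638529  -8.36878588 -87.94820712 129.22551157 -61.90584812
  10.94757804 -30.36662447] [ 0.39662958 -0.00518286  0.1924789  -0.03136472 -0.13443351  0.05364509
  0.04740059] [ 0.59151572 -0.0159124   0.31528416] [179.57194981 -45.2901594    0.43340861] [-0.64004529  0.08172711  0.67694762]
```

The arm is stopped by its joint ranges: joint 3 at -88° and joint 6 at 10.9°. I'll identify the kinematics from the poses so far so I can pick a posture that reaches.

```bash
cat > k.py <<'E'
import numpy as np
from scipy.spatial.transform import Rotation as Ro
from scipy.optimize import least_squares
D=[([83.71975063,28.7550865,-24.45211918,88.89150069,12.65123256,65.22099339,-12.0491792],[0.23645205,-0.60474921,0.24766225],[-179.885923,-.003,21.3628253]),
([93.41638529,-8.36878588,-87.94820712,129.22551157,-61.90584812,10.94757804,-30.36662447],[0.59151572,-0.0159124,0.31528416],[179.57194981,-45.2901594,0.43340861])]
def fk(q,P):
    b0,y7,d1,d3,a3,d5,a5,d7,a7=P
    q=np.radians(q); R=Ro.identity(); p=np.zeros(3)
    def go(ax,an,t):
        nonlocal R,p
        R=R*Ro.from_euler(ax,an); p=p+R.apply(t)
    go("z",b0+q[0],[0,0,d1]);go("y",q[1],[0,0,0]);go("z",q[2],[a3,0,d3]);go("y",q[3],[-a5,0,0]);go("z",q[4],[0,0,d5]);go("y",q[5],[a7,0,0]);go("z",y7+q[6],[0,0,d7])
    return p,R
E
python3 - <<'E'
from k import *
def res(P,w=1):
    o=[]
    for q,p,r in D:
        pp,RR=fk(q,P); o+=list((pp-p)*5); o+=list((RR.inv()*Ro.from_euler("xyz",r,degrees=True)).as_rotvec())
    return np.r_[o,(np.array(P)[2:]-[.3,.35,.02,.35,.02,.2,.02])*.01]
best=[]
for b in (0,np.pi,np.pi/2,-np.pi/2):
  for y in (0,np.pi,np.pi/2,-np.pi/2):
    s=least_squares(res,[b,y,.3,.35,.02,.35,.02,.25,.02]);best.append((s.cost,s.x))
best.sort(key=lambda t:t[0])
for c,x in best[:2]:print(c,x.round(4),res(x).round(4))
E
```

```text
0.12534155492537605 [ 0.1944 -1.7835  2.543  -1.5875  0.9403  0.1297 -0.435   0.0534  0.5746] [-3.000e-04  1.000e-04 -0.000e+00  3.900e-03  4.000e-04 -3.385e-01
 -1.000e-04  0.000e+00 -0.000e+00 -1.421e-01 -1.520e-02  3.385e-01
  2.240e-02 -1.940e-02  9.200e-03 -2.200e-03 -4.600e-03 -1.500e-03
  5.500e-03]
0.12534155492537608 [ 0.1944  4.4997  2.543  -1.5875  0.9403  0.1297 -0.435   0.0534  0.5746] [-3.000e-04  1.000e-04 -0.000e+00  3.900e-03  4.000e-04 -3.385e-01
 -1.000e-04  0.000e+00 -0.000e+00 -1.421e-01 -1.520e-02  3.385e-01
  2.240e-02 -1.940e-02  9.200e-03 -2.200e-03 -4.600e-03 -1.500e-03
  5.500e-03]
```

Run:
```python
from k import *
import itertools
H=np.pi/2; out=[]
for sg in itertools.product((1,-1),repeat=7):
  if sg[1]!=1: continue
  for o3,o5,o2,o4,o6 in itertools.product(range(4),range(4),(0,1,-1),(0,1,-1),(0,1,-1)):
    M=[]
    for q,p,r in D:
        a=np.radians(q)*sg
        mid=Ro.from_euler("YZYZY",[a[1]+o2*H,a[2]+o3*H,a[3]+o4*H,a[4]+o5*H,a[5]+o6*H])
        z=mid.apply([0,0,1]);R=Ro.from_euler("xyz",r,degrees=True);zt=R.apply([0,0,1])
        M.append((a,mid,z,zt,R))
    e=sum(abs(z[2]-zt[2]) for a,mid,z,zt,R in M)
    if e>.1: continue
    # b0 from second pose's azimuth, y7 from it, then check the first
    a,mid,z,zt,R=M[1]; b0=np.arctan2(zt[1],zt[0])-np.arctan2(z[1],z[0])-a[0]
    g=lambda m:(Ro.from_euler("Z",b0+m[0][0])*m[1]*Ro.from_euler("Z",m[0][6])).inv()*m[4]
    d=g(M[1]).inv()*g(M[0]); out.append((d.magnitude()+e,sg,o2,o3,o4,o5,o6,np.degrees(b0)%360,np.degrees(g(M[1]).as_rotvec()).round(1)))
out.sort(key=lambda t:t[0])
for o in out[:12]:print(o)
```

```text
Traceback (most recent call last):
  File "scipy/spatial/transform/_rotation.pyx", line 1413, in scipy.spatial.transform._rotation.Rotation.from_euler
ValueError: Expected axis specification to be a non-empty string of upto 3 characters, got YZYZY
```

Run:
```python
from k import *
import itertools
H=np.pi/2; out=[]
def ry(a):c,s=np.cos(a),np.sin(a);return np.array([[c,0,s],[0,1,0],[-s,0,c]])
def rz(a):c,s=np.cos(a),np.sin(a);return np.array([[c,-s,0],[s,c,0],[0,0,1.]])
RR=[Ro.from_euler("xyz",r,degrees=True).as_matrix() for q,p,r in D]
for sg in itertools.product((1,-1),repeat=7):
  if sg[1]!=1: continue
  for o3,o5,o2,o4,o6 in itertools.product(range(4),range(4),(0,1,-1),(0,1,-1),(0,1,-1)):
    M=[]
    for (q,p,r),R in zip(D,RR):
        a=np.radians(q)*sg
        M.append((a,ry(a[1]+o2*H)@rz(a[2]+o3*H)@ry(a[3]+o4*H)@rz(a[4]+o5*H)@ry(a[5]+o6*H),R))
    e=sum(abs(m[2,2]-R[2,2]) for a,m,R in M)
    if e>.1: continue
    a,m,R=M[1]; b0=np.arctan2(R[1,2],R[0,2])-np.arctan2(m[1,2],m[0,2])-a[0]
    g=[(rz(b0+a[0])@m@rz(a[6])).T@R for a,m,R in M]
    out.append((Ro.from_matrix(g[1].T@g[0]).magnitude()+e,sg,o2,o3,o4,o5,o6,round(np.degrees(b0)%360,1),np.degrees(Ro.from_matrix(g[1]).as_rotvec()).round(1)))
out.sort(key=lambda t:t[0])
for o in out[:8]:print(o)
```

```text
(np.float64(5.671503538215588e-07), (-1, 1, -1, -1, -1, 1, -1), 0, 2, 0, 2, 0, np.float64(0.0), array([ 0., -0., 90.]))
(np.float64(5.67150353873491e-07), (-1, 1, -1, -1, -1, -1, -1), 0, 2, 0, 0, 0, np.float64(0.0), array([ -0.,  -0., -90.]))
(np.float64(5.671503539399698e-07), (-1, 1, -1, 1, -1, -1, -1), 0, 0, 0, 2, 0, np.float64(0.0), array([ -0.,  -0., -90.]))
(np.float64(5.671503539826195e-07), (-1, 1, -1, 1, -1, 1, -1), 0, 0, 0, 0, 0, np.float64(0.0), array([ 0., -0., 90.]))
(np.float64(0.09748168479894755), (1, 1, 1, -1, 1, -1, -1), 0, 2, 0, 0, 0, np.float64(359.7), array([ 0. , -0. , 28.4]))
(np.float64(0.09748168479894757), (1, 1, 1, -1, 1, 1, -1), 0, 2, 0, 2, 0, np.float64(359.7), array([  -0. ,   -0. , -151.6]))
(np.float64(0.09748168479894774), (1, 1, 1, 1, 1, 1, -1), 0, 0, 0, 0, 0, np.float64(359.7), array([  -0. ,   -0. , -151.6]))
(np.float64(0.09748168479894774), (1, 1, 1, 1, 1, -1, -1), 0, 0, 0, 2, 0, np.float64(359.7), array([ 0. , -0. , 28.4]))
```

The orientation model fits exactly: z joints negative, q1 = 0 straight ahead. Now the link lengths, and a posture for the working poses.

```bash
cat > k.py <<'E'
import numpy as np
from scipy.spatial.transform import Rotation as Ro
from scipy.optimize import least_squares
D=[([83.71975063,28.7550865,-24.45211918,88.89150069,12.65123256,65.22099339,-12.0491792],[0.23645205,-0.60474921,0.24766225],[-179.885923,-.003,21.3628253]),
([93.41638529,-8.36878588,-87.94820712,129.22551157,-61.90584812,10.94757804,-30.36662447],[0.59151572,-0.0159124,0.31528416],[179.57194981,-45.2901594,0.43340861])]
LO=np.array([-164.97,-17.58,-87.97,11.32,-80.73,10.89,-147.41]);HI=np.array([164.97,116.51,89.64,138.91,260.73,115.49,147.41])
def ry(a):c,s=np.cos(a),np.sin(a);return np.array([[c,0,s],[0,1,0],[-s,0,c]])
def rz(a):c,s=np.cos(a),np.sin(a);return np.array([[c,-s,0],[s,c,0],[0,0,1.]])
def fk(q,P):
    d1,d3,a3,d5,a5,d7,a7=P; q=np.radians(q)*[-1,1,-1,1,-1,1,-1]
    R=rz(q[0]);p=np.array([0,0,d1]);R=R@ry(q[1])@rz(q[2]);p=p+R@[a3,0,d3];R=R@ry(q[3]);p=p+R@[-a5,0,0]
    R=R@rz(q[4]);p=p+R@[0,0,d5];R=R@ry(q[5]);p=p+R@[a7,0,0];R=R@rz(q[6]+np.pi/2);p=p+R@[0,0,d7];return p,R
E
python3 - <<'E'
from k import *
P0=np.array([.33,.35,0,.35,0,.3,0])
def f(x,fix=None):
    x=np.array(x); return np.r_[np.concatenate([(fk(q,x)[0]-p)*100 for q,p,r in D]),(x-P0)*[.01]*7]
s=least_squares(f,P0);print(s.x.round(4),f(s.x).round(3))
# without offsets
g=lambda x:np.concatenate([(fk(q,[x[0],x[1],0,x[2],0,x[3],0])[0]-p)*1000 for q,p,r in D])
s=least_squares(g,[.33,.35,.35,.3]);print(s.x.round(4),g(s.x).round(2))
E
```

```text
[ 0.1888  0.5193 -0.0271  0.3951  0.0995  0.3299 -0.0385] [ 0.     0.     0.     0.     0.     0.    -0.01   0.012 -0.002  0.003
  0.007  0.002 -0.003]
[0.3078 0.5328 0.4532 0.3372] [17.83  7.48 -0.7  -0.24 17.64  0.7 ]
```

```bash
cat >> k.py <<'E'
P=np.array([.1888,.5193,-.0271,.3951,.0995,.3299,-.0385])
def jac(q):
    p,R=fk(q,P);J=np.zeros((6,7))
    for i in range(7):
        d=np.array(q,float);d[i]+=.01;p2,R2=fk(d,P);J[:3,i]=(p2-p)/np.radians(.01);J[3:,i]=Ro.from_matrix(R2@R.T).as_rotvec()/np.radians(.01)
    return J
def sim(q,wps,n=30):
    q=np.array(q,float)
    for pt,rt in wps:
        p0,R0=fk(q,P);rt=Ro.from_euler("xyz",rt,degrees=True).as_matrix();w=Ro.from_matrix(rt@R0.T).as_rotvec()
        for k in range(1,n+1):
            pk=p0+(pt-p0)*k/n;Rk=Ro.from_rotvec(w*k/n).as_matrix()@R0
            for _ in range(2):
                p,R=fk(q,P);e=np.r_[pk-p,Ro.from_matrix(Rk@R.T).as_rotvec()]
                act=np.ones(7,bool)
                for __ in range(3):
                    J=jac(q)*act;dq=np.degrees(J.T@np.linalg.solve(J@J.T+1e-5*np.eye(6),e));nq=q+dq
                    bad=(nq<LO)|(nq>HI)
                    if not(bad&act).any():break
                    act&=~bad
                q=np.clip(nq,LO,HI)
        p,R=fk(q,P);print(q.round(0),"err mm",(np.linalg.norm(pt-p)*1e3).round(1),"deg",np.degrees(Ro.from_matrix(rt@R.T).magnitude()).round(1))
    return q
E
python3 - <<'E'
from k import *
q0=D[0][0];S=np.array
print("replay")
q=sim(q0,[(S([.448,-.2,.348]),[180,-45,0]),(S([.531,.033,.3145]),[180,-45,0]),(S([.5734,-.0453,.3306]),[180,-45,0]),(S([.5915,-.0159,.3153]),[180,-45,0])])
print("from now: back, rigid turn, yaw, tilt")
qn=D[1][0]
q=sim(qn,[(S([.448,-.2,.348]),[180,-45,0]),(S([.2365,-.6047,.35]),[180,0,21.4]),(S([.42,-.49,.35]),[180,0,51]),(S([.57,-.3,.35]),[180,0,70]),(S([.63,-.1,.4]),[180,0,90]),(S([.6,-.02,.4]),[180,0,45]),(S([.58,-.02,.4]),[180,0,0]),(S([.57,-.02,.34]),[180,-45,0]),(S([.629,-.018,.28]),[180,-45,0]),(S([.629,-.12,.23]),[180,-45,0])])
print("direct at present spot: upright, yaw")
q=sim(qn,[(S([.5,-.1,.4]),[180,-20,45]),(S([.55,-.1,.4]),[180,0,90]),(S([.6,-.1,.4]),[180,0,120]),(S([.6,-.02,.4]),[180,0,60]),(S([.58,-.02,.4]),[180,0,0]),(S([.57,-.02,.34]),[180,-45,0]),(S([.629,-.018,.28]),[180,-45,0])])
E
```

```text
replay
[ 88. -15. -38. 131. -64.  46.  -1.] err mm 0.0 deg 0.0
[ 67. -18. -62. 135. -65.  17. -33.] err mm 0.0 deg 0.0
[ 76.  -8. -67. 129. -56.  15. -33.] err mm 0.0 deg 0.0
[ 93.  -8. -87. 129. -59.  11. -33.] err mm 0.7 deg 0.0
from now: back, rigid turn, yaw, tilt
[ 81. -14. -33. 131. -63.  44.  -3.] err mm 0.0 deg 0.0
[ 81.  27. -23.  76.  10.  79. -10.] err mm 0.0 deg 0.0
[ 67.  28. -32.  77.  14.  79.  -3.] err mm 0.0 deg 0.0
[ 48.  29. -37.  77.  17.  80.  -8.] err mm 0.0 deg 0.0
[ 31.  29. -43.  70.  19.  88.  -9.] err mm 0.0 deg 0.0
[ 21.  23. -32.  77.  12.  84. -55.] err mm 0.0 deg 0.0
[ 16.  19. -22.  80.   7.  82. -96.] err mm 0.0 deg 0.0
[ 60.  -9. -52. 129. -53.  15. -38.] err mm 14.3 deg 2.2
[ 92.  -9. -86. 130. -67.  11. -26.] err mm 52.0 deg 0.1
[ 97.  -4. -86. 133. -79.  11.  -6.] err mm 94.5 deg 0.3
direct at present spot: upright, yaw
[ 85.  11. -75. 101.  -6.  65. -32.] err mm 0.0 deg 0.0
[ 51.  27. -70.  83.  25.  88. -18.] err mm 0.0 deg 0.0
[ 45.  35. -75.  75.  34.  94.   6.] err mm 0.0 deg 0.0
[ 33.  28. -57.  77.  23.  88. -52.] err mm 0.0 deg 0.0
[  28.   22.  -42.   80.   14.   84. -103.] err mm 0.0 deg 0.0
[ 70. -10. -62. 129. -53.  15. -38.] err mm 4.0 deg 0.6
[ 92.  -9. -86. 130. -66.  11. -26.] err mm 52.8 deg 0.1
```

The simulated solver reproduces the joint angles well. A 45° tilt folds the arm too far at this distance. A tilt of 30–35° still clears the rim, so I'll check its reach over the whole stroke.

```bash
cat >> k.py <<'E'
A=np.array([.6615,-.0483,.19])
def tcp(t,x,R,u):  # tip at x (mid-plane), R right, u up
    t=np.radians(t); return A+[x,-R,u]-.022*np.array([np.sin(t),0,-np.cos(t)])
E
python3 - <<'E'
from k import *
qn=D[1][0];S=np.array
for t,x in((30,-.020),(35,-.018)):
    o=[180,-t,0];b=.06*np.array([-np.sin(np.radians(t)),0,np.cos(np.radians(t))])
    print(t,tcp(t,x,-.03,.078))
    st=[(tcp(t,x,-.03,.078)+b,o),(tcp(t,x,-.03,.078),o),(tcp(t,x,.01,.076),o),(tcp(t,x,.041,.052),o),(tcp(t,x,.051,.035),o),(tcp(t,x,.051,.035)+b,o),(tcp(t,x,-.03,.078)+b,o),(tcp(t,x,-.03,.078),o)]
    print("direct");sim(qn,st)
    print("via upright");sim(qn,[(S([.5,-.1,.4]),[180,-20,45]),(S([.55,-.1,.4]),[180,0,90]),(S([.58,-.02,.4]),[180,0,0])]+st)
E
```

```text
30 [ 0.6305     -0.0183      0.28705256]
direct
[107. -17. -88. 115. -39.  41. -51.] err mm 19.0 deg 0.2
[105. -17. -88. 120. -43.  36. -47.] err mm 63.7 deg 0.6
[110. -17. -88. 120. -45.  38. -41.] err mm 67.0 deg 0.6
[113. -17. -88. 122. -49.  38. -35.] err mm 80.3 deg 0.7
[114. -17. -88. 124. -51.  37. -32.] err mm 89.1 deg 0.8
[115. -17. -88. 120. -48.  41. -35.] err mm 42.1 deg 0.4
[107. -17. -88. 115. -39.  41. -51.] err mm 18.2 deg 0.2
[105. -17. -88. 120. -43.  36. -47.] err mm 62.9 deg 0.6
via upright
[ 85.  11. -75. 101.  -6.  65. -32.] err mm 0.0 deg 0.0
[ 51.  27. -70.  83.  25.  88. -18.] err mm 0.0 deg 0.0
[  29.   22.  -44.   80.   15.   84. -104.] err mm 0.0 deg 0.0
[ 45.   5. -46. 115.   7.  31. -95.] err mm 0.0 deg 0.0
[  38.   12.  -41.  117.   19.   25. -106.] err mm 0.0 deg 0.0
[ 44.  12. -43. 117.  16.  25. -99.] err mm 0.0 deg 0.0
[ 46.  14. -42. 118.  16.  22. -96.] err mm 0.0 deg 0.0
[ 46.  15. -41. 120.  17.  19. -96.] err mm 0.0 deg 0.0
[ 56.  10. -50. 118.   7.  26. -87.] err mm 0.0 deg 0.0
[ 49.   6. -51. 115.   9.  32. -97.] err mm 0.0 deg 0.0
[  41.   1
[... 503 characters left out ...]
 -17. -88. 123. -51.  31. -40.] err mm 51.8 deg 0.4
via upright
[ 85.  11. -75. 101.  -6.  65. -32.] err mm 0.0 deg 0.0
[ 51.  27. -70.  83.  25.  88. -18.] err mm 0.0 deg 0.0
[  29.   22.  -44.   80.   15.   84. -104.] err mm 0.0 deg 0.0
[ 47.   2. -46. 120.   2.  23. -90.] err mm 0.0 deg 0.0
[  38.   10.  -39.  121.   20.   17. -106.] err mm 0.0 deg 0.0
[ 45.  11. -43. 121.  15.  16. -98.] err mm 0.0 deg 0.0
[ 48.  13. -42. 123.  16.  13. -95.] err mm 0.0 deg 0.0
[ 48.  14. -42. 124.  19.  11. -97.] err mm 0.0 deg 0.0
[ 66.   8. -59. 124.   5.  17. -85.] err mm 0.0 deg 0.0
[ 60.   3. -60. 120.   6.  23. -94.] err mm 0.0 deg 0.0
[  45.   11.  -48.  121.   27.   18. -113.] err mm 0.0 deg 0.0
```

```bash
cat >> k.py <<'E'
def rel(p0,r0,p1,r1):
    a=Ro.from_euler("xyz",r0,degrees=True);b=Ro.from_euler("xyz",r1,degrees=True)
    v=(a.inv()*b).as_rotvec();return v.round(3),np.degrees(np.linalg.norm(v)).round(1),a.inv().apply(np.array(p1)-p0).round(3)
E
python3 - <<'E'
from k import *
W=[([.5915,-.0159,.3153],[179.57,-45.29,.43]),([.5,-.1,.4],[180,-20,45]),([.55,-.1,.4],[180,0,90]),([.58,-.02,.4],[180,0,0]),(tcp(30,-.02,-.03,.078)+.06*np.array([-.5,0,.866]),[180,-30,0])]
for a,b in zip(W,W[1:]):print(rel(*a,*b))
E
```

```text
(array([ 0.43 , -0.416, -0.662]), np.float64(51.1), array([-0.005,  0.084, -0.124]))
(array([ 0.137, -0.331, -0.777]), np.float64(49.0), array([0.033, 0.035, 0.012]))
(array([ 0.   , -0.   ,  1.571]), np.float64(90.0), array([0.08, 0.03, 0.  ]))
(array([0.   , 0.524, 0.   ]), np.float64(30.0), array([ 0.02 , -0.002,  0.061]))
```

Call:
{"name": "send_rows", "arguments": {"deltas": [0,0,0,0,0.01,-0.03,1,0.06,-0.06,-0.09,-0.001,0.02,-0.06,1,0.12,-0.115,-0.18,-0.002,0.035,-0.08,1,0.18,-0.175,-0.275,-0.003,0.05,-0.1,1,0.24,-0.23,-0.37,-0.004,0.065,-0.12,1,0.3,-0.29,-0.46,-0.005,0.08,-0.124,1,0.36,-0.35,-0.56,-0.005,0.084,-0.124,1,0.43,-0.416,-0.662,-0.005,0.084,-0.124,1,0.43,-0.416,-0.662,-0.005,0.084,-0.124,1,0.43,-0.416,-0.662,-0.005,0.084,-0.124,1]}}

```text
clock: 4.95
tool_pos: [0.5001, -0.1001, 0.399]
ee_rot: [-179.9, -20.2, 44.8]
ft_force: [-0.2, -0.0, -0.8]
grip_width: 0.0009
gripper_force: 0.0
```

Call:
{"name": "send_rows", "arguments": {"deltas": [0.017,-0.042,-0.1,0.004,0.004,0.002,1,0.034,-0.083,-0.194,0.008,0.009,0.003,1,0.051,-0.124,-0.29,0.012,0.013,0.005,1,0.068,-0.165,-0.388,0.016,0.017,0.006,1,0.085,-0.207,-0.485,0.02,0.022,0.008,1,0.103,-0.248,-0.583,0.025,0.026,0.01,1,0.12,-0.29,-0.68,0.03,0.03,0.011,1,0.137,-0.331,-0.777,0.033,0.035,0.012,1,0.137,-0.331,-0.777,0.033,0.035,0.012,1,0.137,-0.331,-0.777,0.033,0.035,0.012,1]}}

```text
clock: 5.95
tool_pos: [0.5485, -0.1005, 0.3994]
ee_rot: [180.0, -0.0, 89.7]
ft_force: [-0.2, -0.0, -0.4]
grip_width: 0.0004
gripper_force: 0.0
```

Run:
```python
from h import *
s=state();print(s["clock"],s["qpos"].round(1),s["tool_pos"],s["ee_rot"],s["ft_force"])
```

```text
5.95 [ 53.7  19.3 -59.   89.9  16.6  80.3  -7. ] [ 0.54845441 -0.10048691  0.3993966 ] [ 1.79972388e+02 -2.97830170e-02  8.96965465e+01] [-0.19491954 -0.02799741 -0.41415759]
```

Call:
{"name": "send_rows", "arguments": {"deltas": [0,0,0.14,0.01,0.003,0,1,0,0,0.28,0.02,0.007,0,1,0,0,0.42,0.03,0.01,0,1,0,0,0.56,0.04,0.014,0,1,0,0,0.7,0.05,0.018,0,1,0,0,0.84,0.06,0.022,0,1,0,0,0.98,0.065,0.024,0,1,0,0,1.12,0.07,0.026,0,1,0,0,1.26,0.075,0.028,0,1,0,0,1.4,0.08,0.03,0,1]}}

```text
clock: 6.95
tool_pos: [0.5788, -0.0222, 0.3997]
ee_rot: [-180.0, -0.1, 9.0]
ft_force: [-0.1, -0.0, 0.2]
grip_width: 0.0005
gripper_force: 0.0
```

Call:
{"name": "send_rows", "arguments": {"deltas": [0,0,0.13,0,0,0,1,0,0,0.166,0,0,0,1,0,0,0.166,0,0,0,1]}}

```text
clock: 7.25
tool_pos: [0.5788, -0.0223, 0.3998]
ee_rot: [-180.0, -0.1, -0.1]
ft_force: [-0.4, -0.4, 0.3]
grip_width: 0.0004
gripper_force: 0.0
```

Run:
```python
from h import *
import k
s=state();print(s["clock"],s["qpos"].round(1),s["tool_pos"],s["ee_rot"])
print(k.rel(s["tool_pos"],s["ee_rot"],k.tcp(30,-.02,-.03,.078)+.06*np.array([-.5,0,.866]),[180,-30,0]))
```

```text
7.25 [  32.8   17.7  -42.5   87.3   12.1   79.6 -100.7] [ 0.57880357 -0.02234563  0.39978857] [-1.79995591e+02 -6.16924608e-02 -1.44848487e-01]
(array([ 0.001,  0.523, -0.002]), np.float64(29.9), array([ 0.022, -0.004,  0.061]))
```

Call:
{"name": "send_rows", "arguments": {"deltas": [0,0.13,0,0.005,-0.001,0.01,1,0,0.26,0,0.01,-0.002,0.02,1,0,0.39,0,0.016,-0.003,0.035,1,0,0.523,0,0.022,-0.004,0.05,1,0,0.523,0,0.022,-0.004,0.061,1,0,0.523,0,0.022,-0.004,0.061,1,0,0.523,0,0.022,-0.004,0.061,1]}}

```text
clock: 7.95
tool_pos: [0.6034, -0.0179, 0.3405]
ee_rot: [-180.0, -30.0, 0.0]
ft_force: [0.8, -0.3, 0.8]
grip_width: 0.0002
gripper_force: 0.0
```

Run:
```python
from h import *
import k
s=state();print(s["clock"],s["qpos"].round(1),s["tool_pos"],s["ee_rot"])
print(k.rel(s["tool_pos"],s["ee_rot"],k.tcp(30,-.02,-.03,.078),[180,-30,0]))
c=get_calibration("wrist");w=read_camera("wrist");cv2.imwrite("pics/w2.png",w)
print("proj spokes r60,r100",[(kk,proj("wrist",[wp(-.037,.06,-170.5+kk),wp(-.026,.1,-170.5+kk)],c).round().tolist()) for kk in(108,180,252)])
print("insert tip",proj("wrist",[A+[-.02,.03,.078]],c), "axle front",proj("wrist",[A-.086*ex],c))
```

```text
7.95 [ 41.8   3.6 -44.2 114.6   6.   33.  -95.7] [ 0.60336828 -0.01790821  0.34052589] [-1.79962191e+02 -3.00337845e+01  1.27325136e-02]
(array([-0.001, -0.001,  0.   ]), np.float64(0.1), array([-0.003,  0.   ,  0.06 ]))
proj spokes r60,r100 [(108, [[233.0, 239.0], [193.0, 225.0]]), (180, [[303.0, 236.0], [319.0, 217.0]]), (252, [[343.0, 240.0], [383.0, 229.0]])]
insert tip [[256.71917855 213.39447037]] axle front [[286.29246639 288.24906658]]
```

View pics/w2.png

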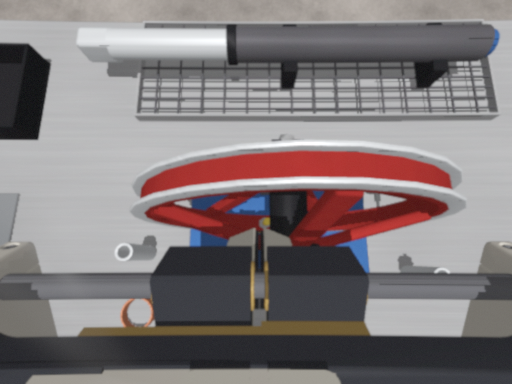

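The view agrees with the model: the 180° spoke runs through about (320,217), and the target gap is just left of it. Inserting.

Call:
{"name": "send_rows", "arguments": {"deltas": [0,0,0,0,0,0.006,1,0,0,0,-0.001,0,0.015,1,0,0,0,-0.001,0,0.025,1,0,0,0,-0.002,0,0.035,1,0,0,0,-0.003,0,0.045,1,0,0,0,-0.003,0,0.053,1,0,0,0,-0.003,0,0.06,1,0,0,0,-0.003,0,0.06,1]}}

```text
clock: 8.8
tool_pos: [0.6293, -0.0173, 0.2841]
ee_rot: [-179.9, -29.9, 0.1]
ft_force: [-0.5, 0.6, -0.5]
grip_width: 0.0005
gripper_force: 0.0
```

```bash
cat > stroke.py <<'E'
from k import *
# tip-centre rows for spoke angle list phi; prints tool-axis shifts from current pose
def rows(p0,phis,t=30,x=-.02,r=.075,c=6.5e-3):
    Rt=Ro.from_euler("xyz",[180,-t,0],degrees=True)
    for f in phis:
        a=np.radians(f); R=r*np.sin(a)-.010*np.cos(a)-.019; u=r*np.cos(a)+.010*np.sin(a)+c
        print(f,(Rt.inv().apply(tcp(t,x,R,u)-p0)).round(4).tolist())
E
python3 - <<'E'
from plant import state
from stroke import *
s=state();print(s["clock"],s["qpos"].round(1),s["tool_pos"],s["ee_rot"],s["ft_force"])
rows(s["tool_pos"],[0,5,10,15,20,30,40,50,60,65,70,72])
E
```

```text
8.8 [  35.9   11.2  -40.9  115.4   18.9   27.1 -107.1] [ 0.62932577 -0.01733432  0.28413411] [-1.79946769e+02 -2.99160757e+01  6.07112332e-02] [-0.47845151  0.61216597 -0.54998898]
0 [0.0042, 0.002, -0.005]
5 [0.0045, 0.0085, -0.0055]
10 [0.0045, 0.0151, -0.0055]
15 [0.0042, 0.0217, -0.005]
20 [0.0037, 0.0282, -0.004]
30 [0.0017, 0.0408, -0.0006]
40 [-0.0013, 0.0525, 0.0047]
50 [-0.0053, 0.063, 0.0116]
60 [-0.0102, 0.0719, 0.02]
65 [-0.0129, 0.0757, 0.0247]
70 [-0.0157, 0.079, 0.0296]
72 [-0.0169, 0.0802, 0.0317]
```

Call:
{"name": "send_rows", "arguments": {"deltas": [0,0,0,0.002,0.004,-0.002,1,0,0,0,0.004,0.008,-0.005,1,0,0,0,0.0045,0.012,-0.0055,1,0,0,0,0.0045,0.016,-0.0055,1,0,0,0,0.004,0.02,-0.005,1,0,0,0,0.004,0.024,-0.0045,1,0,0,0,0.0037,0.028,-0.004,1,0,0,0,0.003,0.032,-0.003,1,0,0,0,0.0025,0.036,-0.002,1,0,0,0,0.0017,0.041,-0.0006,1]}}

```text
clock: 9.8
tool_pos: [0.6304, -0.0587, 0.2865]
ee_rot: [180.0, -30.0, 0.1]
ft_force: [0.2, 1.2, 1.0]
grip_width: 0.0003
gripper_force: 0.9
```

Run:
```python
from h import *
from stroke import *
s=state();print(s["clock"],s["qpos"].round(1),s["tool_pos"],s["ee_rot"],s["ft_force"])
rows(s["tool_pos"],[30,40,50,60,65,70,72])
im=read_camera("scene");cv2.imwrite("pics/s1.png",cv2.resize(im[130:280,160:300],None,fx=4,fy=4,interpolation=cv2.INTER_CUBIC))
y=hsv(im,(18,110,90),(36,255,255),(165,135,275,245))
n,l,st,ce=cv2.connectedComponentsWithStats(y);print(ce[1:],st[1:,4])
print([(a,proj("scene",[wp(0,.115,a),wp(.013,.148,a)]).round(1).tolist()) for a in range(-170,-60,15)])
```

```text
9.8 [ 41.8  11.8 -42.1 114.7  14.6  27.  -98.7] [ 0.63039659 -0.05865632  0.28653695] [ 1.79989595e+02 -3.00217947e+01  1.00414297e-01] [0.16400804 1.15653756 0.99055859]
30 [-0.0004, -0.0005, 0.0009]
40 [-0.0035, 0.0112, 0.0062]
50 [-0.0075, 0.0217, 0.0131]
60 [-0.0123, 0.0306, 0.0216]
65 [-0.015, 0.0344, 0.0262]
70 [-0.0179, 0.0377, 0.0312]
72 [-0.0191, 0.0389, 0.0332]
[[224.32142857 141.32142857]
 [235.66666667 147.33333333]
 [232.63636364 220.72727273]
 [233.5        230.        ]] [28  3 11  2]
[(-170, [[227.1, 217.1], [226.4, 226.4]]), (-155, [[233.5, 219.8], [234.5, 230.0]]), (-140, [[239.2, 220.6], [241.8, 231.3]]), (-125, [[243.8, 219.5], [247.8, 230.1]]), (-110, [[246.9, 216.3], [252.0, 226.3]]), (-95, [[248.3, 211.3], [253.9, 220.0]]), (-80, [[247.8, 204.7], [253.3, 211.5]]), (-65, [[245.2, 196.9], [250.1, 201.4]])]
```

View pics/s1.png

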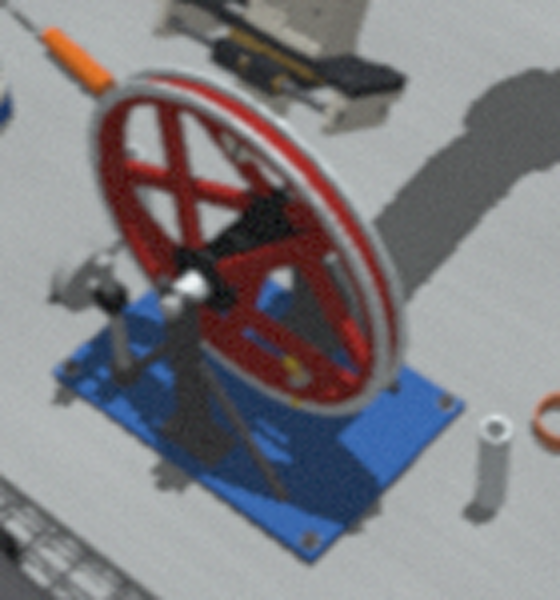

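The wheel now stands at about -157°: yellow dot at crop (295,402), fingertips seen through the gap at (235,150). The spoke trails my model by about 6°. Continuing the stroke.

Call:
{"name": "send_rows", "arguments": {"deltas": [0,0,0,-0.001,0.004,0.002,1,0,0,0,-0.002,0.0075,0.004,1,0,0,0,-0.0035,0.0112,0.0062,1,0,0,0,-0.005,0.0148,0.0085,1,0,0,0,-0.006,0.0183,0.0108,1,0,0,0,-0.0075,0.0217,0.013,1,0,0,0,-0.009,0.025,0.016,1,0,0,0,-0.0107,0.028,0.019,1,0,0,0,-0.0123,0.0306,0.0216,1,0,0,0,-0.014,0.033,0.0245,1]}}

```text
clock: 10.85
tool_pos: [0.6306, -0.0919, 0.2582]
ee_rot: [180.0, -30.0, 0.1]
ft_force: [-0.4, -0.1, 3.3]
grip_width: 0.0001
gripper_force: 1.2
```

Call:
{"name": "send_rows", "arguments": {"deltas": [0,0,0,-0.001,0.0015,0.002,1,0,0,0,-0.0025,0.003,0.004,1,0,0,0,-0.004,0.005,0.0068,1,0,0,0,-0.0053,0.006,0.009,1,0,0,0,-0.0053,0.006,0.009,1]}}

```text
clock: 11.35
tool_pos: [0.6297, -0.0977, 0.2468]
ee_rot: [-180.0, -29.9, 0.0]
ft_force: [-0.1, 0.3, 1.5]
grip_width: 0.0005
gripper_force: 0.3
```

```bash
cat >> h.py <<'E'
def wheel():
    im=read_camera("scene"); y=hsv(im,(18,110,90),(36,255,255),(185,150,275,245))
    n,l,st,ce=cv2.connectedComponentsWithStats(y)
    for c,a in zip(ce[1:],st[1:,4]):
        print("yellow",c.round(1),a,"as cap(x=0)",np.round(ang(c,0),3),"as dot",np.round(ang(c,.013),3))
    return im
E
python3 - <<'E'
from h import *
from stroke import *
s=state();print(s["clock"],s["qpos"].round(1),s["tool_pos"],s["ee_rot"],s["ft_force"])
wheel()
print([(a,proj("scene",[wp(0,.115,a),wp(.013,.148,a)]).round(1).tolist()) for a in range(-150,-80,10)])
E
```

```text
11.35 [ 43.8  15.7 -40.  116.3  16.5  22.4 -96.1] [ 0.62967055 -0.09766573  0.24682795] [-1.79979687e+02 -2.99011206e+01  4.84234744e-02] [-0.12623968  0.33183054  1.46729848]
yellow [223. 150.] 1 as cap(x=0) [ 0.193 -8.412] as dot [  0.212 -11.332]
yellow [226.  151.3] 3 as cap(x=0) [  0.197 -11.621] as dot [  0.216 -14.141]
yellow [246. 217.] 7 as cap(x=0) [   0.114 -113.763] as dot [   0.118 -101.566]
yellow [251. 227.] 1 as cap(x=0) [   0.147 -123.103] as dot [   0.147 -113.149]
[(-150, [[235.5, 220.2], [237.0, 230.7]]), (-140, [[239.2, 220.6], [241.8, 231.3]]), (-130, [[242.4, 220.1], [246.0, 230.7]]), (-120, [[245.0, 218.6], [249.4, 229.1]]), (-110, [[246.9, 216.3], [252.0, 226.3]]), (-100, [[248.1, 213.2], [253.6, 222.3]]), (-90, [[248.4, 209.3], [254.0, 217.4]])]
```

The wheel is at about -113.5°, with step 1 passed under contact. Retracting and moving behind the 108° spoke, now at about -5.5°.

Call:
{"name": "send_rows", "arguments": {"deltas": [0,0,0,0.001,-0.001,-0.005,1,0,0,0,0.002,-0.001,-0.025,1,0,0,0,0.004,-0.002,-0.045,1,0,0,0,0.007,-0.005,-0.065,1,0,0,0,0.01,-0.025,-0.08,1,0,0,0,0.015,-0.05,-0.092,1,0,0,0,0.02,-0.075,-0.092,1,0,0,0,0.02,-0.0914,-0.092,1,0,0,0,0.02,-0.0914,-0.092,1,0,0,0,0.02,-0.0914,-0.092,1]}}

```text
clock: 12.4
tool_pos: [0.601, -0.0061, 0.3372]
ee_rot: [180.0, -29.9, 0.1]
ft_force: [0.2, -0.4, -0.3]
grip_width: 0.0005
gripper_force: 0.0
```

Run:
```python
from h import *
import k
s=state();print(s["clock"],s["qpos"].round(1),s["tool_pos"],s["ee_rot"],s["ft_force"])
print(k.rel(s["tool_pos"],s["ee_rot"],k.tcp(30,-.02,-.042,.076),[180,-30,0]))
wheel()
```

```text
12.4 [ 46.6   4.1 -50.8 114.9   8.8  32.8 -99.3] [ 0.60103909 -0.00608414  0.33718961] [ 1.79961290e+02 -2.99444820e+01  1.47574062e-01] [ 0.1608792  -0.42285876 -0.33324166]
(array([-0.001,  0.001,  0.002]), np.float64(0.1), array([-0.  ,  0.  ,  0.06]))
yellow [246.6 217.4] 20 as cap(x=0) [   0.116 -113.411] as dot [   0.121 -101.472]
yellow [251.5 227.5] 2 as cap(x=0) [   0.15  -122.963] as dot [   0.149 -113.155]
```

Call:
{"name": "send_rows", "arguments": {"deltas": [0,0,0,0,0,0.006,1,0,0,0,0,0,0.015,1,0,0,0,0,0,0.025,1,0,0,0,0,0,0.035,1,0,0,0,0,0,0.045,1,0,0,0,0,0,0.053,1,0,0,0,0,0,0.06,1,0,0,0,0,0,0.06,1]}}

```text
clock: 13.25
tool_pos: [0.6312, -0.007, 0.2838]
ee_rot: [-180.0, -29.9, -0.0]
ft_force: [-0.1, -0.0, 0.1]
grip_width: -0.0
gripper_force: 0.0
```

Run:
```python
from plant import state
from stroke import *
s=state();print(s["clock"],s["qpos"].round(1),s["tool_pos"],s["ee_rot"],s["ft_force"])
rows(s["tool_pos"],range(-5,76,5))
```

```text
13.25 [  38.8   12.4  -46.   115.1   23.7   28.  -112.3] [ 0.63117188 -0.00695079  0.28380659] [-1.79951924e+02 -2.98562519e+01 -1.22998622e-02] [-0.0826618  -0.00646502  0.11281102]
-5 [0.0022, 0.0059, -0.0052]
0 [0.0028, 0.0123, -0.0062]
5 [0.0031, 0.0189, -0.0067]
10 [0.0031, 0.0255, -0.0067]
15 [0.0028, 0.0321, -0.0062]
20 [0.0022, 0.0386, -0.0052]
25 [0.0014, 0.045, -0.0038]
30 [0.0003, 0.0512, -0.0018]
35 [-0.0011, 0.0572, 0.0006]
40 [-0.0028, 0.0629, 0.0035]
45 [-0.0047, 0.0683, 0.0067]
50 [-0.0068, 0.0734, 0.0104]
55 [-0.0091, 0.078, 0.0144]
60 [-0.0116, 0.0823, 0.0188]
65 [-0.0143, 0.0861, 0.0235]
70 [-0.0172, 0.0894, 0.0284]
75 [-0.0202, 0.0922, 0.0336]
```

Call:
{"name": "send_rows", "arguments": {"deltas": [0,0,0,0.0022,0.005,-0.005,1,0,0,0,0.0027,0.01,-0.006,1,0,0,0,0.003,0.0155,-0.0065,1,0,0,0,0.003,0.021,-0.0067,1,0,0,0,0.003,0.0265,-0.0067,1,0,0,0,0.0028,0.032,-0.0062,1,0,0,0,0.0023,0.037,-0.0055,1,0,0,0,0.0018,0.042,-0.0045,1,0,0,0,0.001,0.047,-0.0032,1,0,0,0,0.0003,0.0512,-0.0018,1]}}

```text
clock: 14.25
tool_pos: [0.6309, -0.058, 0.287]
ee_rot: [180.0, -30.0, 0.1]
ft_force: [-0.1, 1.2, 2.0]
grip_width: 0.0007
gripper_force: 0.9
```

Call:
{"name": "send_rows", "arguments": {"deltas": [0,0,0,-0.001,0.0045,0.0018,1,0,0,0,-0.002,0.009,0.004,1,0,0,0,-0.0035,0.013,0.006,1,0,0,0,-0.005,0.017,0.0085,1,0,0,0,-0.0065,0.021,0.0113,1,0,0,0,-0.008,0.0245,0.014,1,0,0,0,-0.01,0.028,0.0173,1,0,0,0,-0.012,0.031,0.0206,1,0,0,0,-0.0135,0.0335,0.0235,1,0,0,0,-0.0146,0.035,0.0253,1]}}

```text
clock: 15.25
tool_pos: [0.631, -0.0927, 0.2576]
ee_rot: [-180.0, -30.0, 0.1]
ft_force: [-0.2, -0.2, 4.2]
grip_width: 0.0004
gripper_force: 1.4
```

Run:
```python
from h import *
s=state();print(s["clock"],s["qpos"].round(1),s["tool_pos"],s["ee_rot"],s["ft_force"])
im=wheel()
print([(a,proj("scene",[wp(0,.115,a),wp(.013,.148,a)]).round(1).tolist()) for a in range(-90,20,10)])
```

```text
15.25 [ 48.4  16.  -46.1 115.6  20.2  24.2 -99.8] [ 0.63095329 -0.09269112  0.25757479] [-1.79999846e+02 -2.99849259e+01  5.89863168e-02] [-0.1833398  -0.22199282  4.23032037]
yellow [222.5 151. ] 2 as cap(x=0) [ 0.188 -7.935] as dot [  0.207 -10.983]
yellow [227.5 150. ] 2 as cap(x=0) [  0.206 -12.837] as dot [  0.226 -15.122]
yellow [240.  189.3] 7 as cap(x=0) [  0.109 -51.096] as dot [  0.131 -47.768]
yellow [245.  191.5] 4 as cap(x=0) [  0.127 -55.186] as dot [  0.148 -51.579]
[(-90, [[248.4, 209.3], [254.0, 217.4]]), (-80, [[247.8, 204.7], [253.3, 211.5]]), (-70, [[246.3, 199.6], [251.4, 204.9]]), (-60, [[243.9, 194.2], [248.4, 197.7]]), (-50, [[240.8, 188.6], [244.2, 190.3]]), (-40, [[236.9, 183.0], [239.1, 182.9]]), (-30, [[232.5, 177.6], [233.3, 175.9]]), (-20, [[227.7, 172.7], [226.9, 169.4]]), (-10, [[222.6, 168.5], [220.3, 163.8]]), (0, [[217.6, 165.0], [213.6, 159.2]]), (10, [[212.7, 162.4], [207.2, 155.9]])]
```

The wheel is at about -51°. I'll carry this stroke a little further.

Call:
{"name": "send_rows", "arguments": {"deltas": [0,0,0,-0.0015,0.002,0.0025,1,0,0,0,-0.003,0.0033,0.005,1,0,0,0,-0.0045,0.005,0.0075,1,0,0,0,-0.006,0.006,0.01,1,0,0,0,-0.006,0.006,0.01,1]}}

```text
clock: 15.8
tool_pos: [0.6302, -0.0985, 0.2454]
ee_rot: [-180.0, -29.9, 0.0]
ft_force: [0.5, 0.1, 0.6]
grip_width: 0.0006
gripper_force: 0.2
```

Run:
```python
from h import *
import k
s=state();print(s["clock"],s["qpos"].round(1),s["tool_pos"],s["ee_rot"],s["ft_force"])
im=wheel()
print(k.rel(s["tool_pos"],[180,-30,0],k.tcp(30,-.02,-.045,.075)+.06*np.array([-.5,0,.866]),[180,-30,0]))
```

```text
15.8 [  47.9   17.   -45.   116.2   21.5   22.9 -100.2] [ 0.63015212 -0.09848409  0.24536262] [-1.79979906e+02 -2.99011499e+01  4.62848002e-02] [0.48983276 0.12506626 0.55117606]
yellow [222. 150.] 1 as cap(x=0) [ 0.19  -7.329] as dot [  0.209 -10.409]
yellow [225.  151.5] 4 as cap(x=0) [  0.193 -10.641] as dot [  0.212 -13.314]
yellow [236.6 182.5] 14 as cap(x=0) [  0.115 -39.209] as dot [  0.138 -38.186]
(array([0., 0., 0.]), np.float64(0.0), array([ 0.02 , -0.095, -0.093]))
```

Call:
{"name": "send_rows", "arguments": {"deltas": [0,0,0,0.001,-0.001,-0.005,1,0,0,0,0.002,-0.001,-0.025,1,0,0,0,0.004,-0.002,-0.045,1,0,0,0,0.007,-0.005,-0.065,1,0,0,0,0.01,-0.025,-0.08,1,0,0,0,0.015,-0.05,-0.093,1,0,0,0,0.02,-0.075,-0.093,1,0,0,0,0.02,-0.09,-0.093,1,0,0,0,0.02,-0.09,-0.093,1,0,0,0,0.02,-0.09,-0.093,1]}}

```text
clock: 16.85
tool_pos: [0.6011, -0.0084, 0.3366]
ee_rot: [180.0, -29.9, 0.1]
ft_force: [-1.0, 0.4, -0.7]
grip_width: 0.0002
gripper_force: 0.0
```

Run:
```python
from h import *
import k
s=state();print(s["clock"],s["qpos"].round(1),s["tool_pos"],s["ee_rot"],s["ft_force"])
im=wheel()
print(k.rel(s["tool_pos"],s["ee_rot"],k.tcp(30,-.02,-.04,.075),[180,-30,0]))
```

```text
16.85 [  53.3    5.   -57.7  114.8   10.7   32.9 -100.5] [ 0.60106863 -0.00841766  0.33660398] [ 1.79961516e+02 -2.99465486e+01  1.35051493e-01] [-0.97868306  0.41117492 -0.66823508]
yellow [236.3 182.6] 14 as cap(x=0) [  0.113 -39.145] as dot [  0.136 -38.118]
(array([-0.001,  0.001,  0.002]), np.float64(0.1), array([-0.001, -0.   ,  0.06 ]))
```

Call:
{"name": "send_rows", "arguments": {"deltas": [0,0,0,0,0,0.006,1,0,0,0,0,0,0.015,1,0,0,0,0,0,0.025,1,0,0,0,0,0,0.035,1,0,0,0,-0.001,0,0.045,1,0,0,0,-0.001,0,0.053,1,0,0,0,-0.001,0,0.06,1,0,0,0,-0.001,0,0.06,1]}}

```text
clock: 17.7
tool_pos: [0.6302, -0.0095, 0.283]
ee_rot: [-180.0, -29.9, -0.0]
ft_force: [1.1, 0.9, -0.2]
grip_width: 0.0006
gripper_force: 0.0
```

Run:
```python
from plant import state
from stroke import *
s=state();print(s["clock"],s["qpos"].round(1),s["tool_pos"],s["ee_rot"],s["ft_force"])
rows(s["tool_pos"],range(-5,50,5))
```

```text
17.7 [  43.4   13.5  -51.   115.1   26.8   28.5 -114.7] [ 0.63024317 -0.009546    0.28298599] [-1.79959961e+02 -2.98657507e+01 -3.75741603e-02] [ 1.07651288  0.8756719  -0.21451805]
-5 [0.0034, 0.0033, -0.0054]
0 [0.004, 0.0098, -0.0064]
5 [0.0043, 0.0163, -0.0069]
10 [0.0043, 0.0229, -0.0069]
15 [0.004, 0.0295, -0.0065]
20 [0.0035, 0.036, -0.0055]
25 [0.0026, 0.0424, -0.004]
30 [0.0015, 0.0486, -0.0021]
35 [0.0001, 0.0546, 0.0004]
40 [-0.0016, 0.0603, 0.0032]
45 [-0.0034, 0.0657, 0.0065]
```

Call:
{"name": "send_rows", "arguments": {"deltas": [0,0,0,0.003,0.004,-0.005,1,0,0,0,0.004,0.009,-0.0065,1,0,0,0,0.0043,0.014,-0.007,1,0,0,0,0.0043,0.019,-0.007,1,0,0,0,0.0043,0.0245,-0.007,1,0,0,0,0.004,0.03,-0.0065,1,0,0,0,0.0035,0.035,-0.0055,1,0,0,0,0.0027,0.04,-0.0045,1,0,0,0,0.002,0.0445,-0.0032,1,0,0,0,0.0015,0.0475,-0.0023,1]}}

```text
clock: 18.7
tool_pos: [0.6307, -0.0566, 0.2868]
ee_rot: [180.0, -30.0, 0.0]
ft_force: [0.6, 0.9, 1.3]
grip_width: 0.0004
gripper_force: 0.9
```

Run:
```python
from h import *
from stroke import *
s=state();print(s["clock"],s["qpos"].round(1),s["tool_pos"],s["ee_rot"],s["ft_force"])
rows(s["tool_pos"],range(30,50,3))
im=wheel()
cv2.imwrite("pics/s2.png",cv2.resize(im[130:280,160:300],None,fx=4,fy=4,interpolation=cv2.INTER_CUBIC))
```

```text
18.7 [  50.8   14.1  -53.1  114.5   22.5   28.3 -105.6] [ 0.63067164 -0.05655512  0.28675877] [ 1.79991277e+02 -2.99660238e+01  4.77432760e-02] [0.55564164 0.93067882 1.28569882]
30 [-0.0008, 0.0016, 0.001]
33 [-0.0016, 0.0052, 0.0024]
36 [-0.0025, 0.0087, 0.0039]
39 [-0.0035, 0.0122, 0.0057]
42 [-0.0045, 0.0155, 0.0075]
45 [-0.0057, 0.0187, 0.0095]
48 [-0.0069, 0.0218, 0.0117]
yellow [229. 150.] 1 as cap(x=0) [  0.211 -14.163] as dot [  0.231 -16.264]
yellow [222.3 165.7] 3 as cap(x=0) [ 0.126 -9.023] as dot [  0.147 -13.143]
yellow [223.9 171.1] 8 as cap(x=0) [  0.108 -12.954] as dot [  0.13  -16.919]
```

View pics/s2.png

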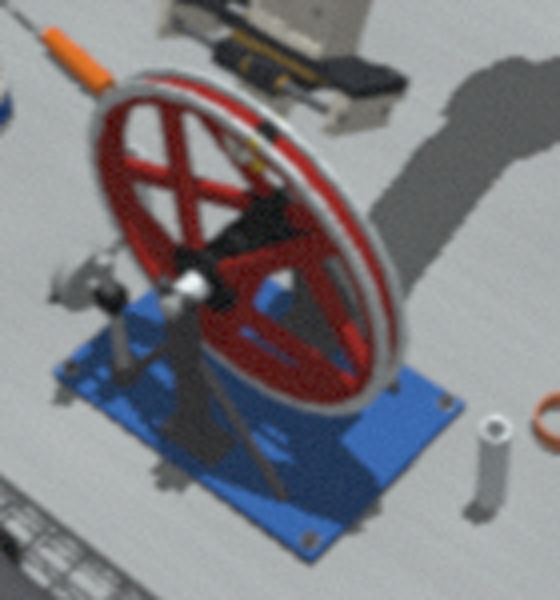

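The picture puts the wheel at about -13°: dot near crop (249,143), cap near (256,164). Now a slow push over the last part.

Call:
{"name": "send_rows", "arguments": {"deltas": [0,0,0,-0.0008,0.002,0.001,1,0,0,0,-0.0012,0.004,0.002,1,0,0,0,-0.0018,0.006,0.0028,1,0,0,0,-0.0024,0.008,0.0037,1,0,0,0,-0.003,0.0098,0.0046,1,0,0,0,-0.0033,0.0112,0.0053,1,0,0,0,-0.0035,0.0122,0.0057,1,0,0,0,-0.0035,0.0122,0.0057,1,0,0,0,-0.0035,0.0122,0.0057,1]}}

```text
clock: 19.65
tool_pos: [0.6304, -0.0682, 0.2801]
ee_rot: [180.0, -30.0, 0.1]
ft_force: [0.5, 0.7, 0.2]
grip_width: 0.0003
gripper_force: 0.1
```

Run:
```python
from h import *
from stroke import *
s=state();print(s["clock"],s["tool_pos"],s["ee_rot"],s["ft_force"])
rows(s["tool_pos"],range(36,50,2))
im=wheel();im=wheel()
```

```text
19.65 [ 0.63038552 -0.06822718  0.2801166 ] [ 1.79994362e+02 -2.99527424e+01  5.94949388e-02] [0.48793757 0.67241012 0.1708693 ]
36 [0.0011, -0.0029, -0.0017]
38 [0.0004, -0.0006, -0.0005]
40 [-0.0002, 0.0016, 0.0006]
42 [-0.001, 0.0038, 0.0019]
44 [-0.0017, 0.006, 0.0032]
46 [-0.0025, 0.0081, 0.0046]
48 [-0.0034, 0.0101, 0.0061]
yellow [216.7 161.3] 3 as cap(x=0) [0.129 0.996] as dot [ 0.147 -4.614]
yellow [219.9 167.5] 8 as cap(x=0) [ 0.111 -4.527] as dot [ 0.131 -9.933]
yellow [216.7 161.3] 3 as cap(x=0) [0.129 0.996] as dot [ 0.147 -4.614]
yellow [219.9 167.3] 7 as cap(x=0) [ 0.111 -4.498] as dot [ 0.132 -9.873]
```

Call:
{"name": "send_rows", "arguments": {"deltas": [0,0,0,-0.0003,0.0011,0.0005,1,0,0,0,-0.0006,0.0022,0.001,1,0,0,0,-0.0009,0.0033,0.0016,1,0,0,0,-0.0012,0.0043,0.0022,1,0,0,0,-0.0012,0.0045,0.0022,1,0,0,0,-0.0012,0.0045,0.0022,1]}}

```text
clock: 20.35
tool_pos: [0.6307, -0.0728, 0.2778]
ee_rot: [180.0, -30.0, 0.1]
ft_force: [-0.3, 0.0, 0.2]
grip_width: 0.0003
gripper_force: 0.3
```

Run:
```python
from h import *
s=state();print(s["clock"],s["tool_pos"],s["ft_force"])
im=wheel()
# check of axle: bright/dark rim centre is given by stand; top view dot
t=read_camera("top");y=hsv(t,(18,100,100),(36,255,255),(225,135,315,190))
n,l,st,ce=cv2.connectedComponentsWithStats(y);print("top",ce[1:].round(1),st[1:,4])
for a in(-10,-5,0,5,10):print(a,proj("top",[wp(-.013,.148,a),wp(.013,.148,a),wp(0,.11,a)]).round(1).tolist())
```

```text
20.35 [ 0.63065182 -0.07280307  0.27780819] [-0.29746256  0.03636692  0.15658035]
yellow [214.  159.5] 4 as cap(x=0) [0.13  5.636] as dot [ 0.148 -0.595]
yellow [217.9 166.1] 8 as cap(x=0) [ 0.111 -0.409] as dot [ 0.131 -6.522]
top [] []
-10 [[263.5, 162.2], [263.3, 154.9], [265.1, 159.8]]
-5 [[267.1, 162.0], [266.9, 154.8], [267.7, 159.7]]
0 [[270.7, 161.9], [270.5, 154.6], [270.3, 159.6]]
5 [[274.4, 161.9], [274.2, 154.6], [273.0, 159.6]]
10 [[278.0, 161.8], [277.8, 154.6], [275.6, 159.6]]
```

The wheel is within about 0.5° of the top. Backing off.

Call:
{"name": "send_rows", "arguments": {"deltas": [0,0,0,0.001,-0.003,-0.001,1,0,0,0,0.001,-0.006,-0.005,1,0,0,0,0,-0.006,-0.02,1,0,0,0,0,-0.006,-0.04,1,0,0,0,0,-0.006,-0.065,1,0,0,0,0,-0.006,-0.09,1,0,0,0,-0.01,-0.006,-0.12,1,0,0,0,-0.03,-0.006,-0.14,1,0,0,0,-0.04,-0.006,-0.15,1,0,0,0,-0.04,-0.006,-0.15,1]}}

```text
clock: 21.45
tool_pos: [0.5201, -0.0671, 0.3887]
ee_rot: [179.7, -30.0, 0.1]
ft_force: [-0.9, 0.2, -0.7]
grip_width: 0.0002
gripper_force: 0.0
```

Run:
```python
from h import *
s=state();print(s["clock"],s["tool_pos"],s["ee_rot"],s["ft_force"],s["dq"].round(2))
wheel()
c=get_calibration("wrist");w=read_camera("wrist");cv2.imwrite("pics/w3.png",w)
m=hsv(w,(18,120,110),(36,255,255),(120,20,460,240))
n,l,st,ce=cv2.connectedComponentsWithStats(m)
for q,a in zip(ce[1:],st[1:,4]): print(q.round(1),a,"dot front",np.round(ang(q,-.013,"wrist",c),3),"cap",np.round(ang(q,0,"wrist",c),3))
```

```text
21.45 [ 0.52009297 -0.06708307  0.38866955] [ 1.79685222e+02 -3.00408620e+01  1.23431149e-01] [-0.86719366  0.16538013 -0.72831701] [ 0.21  4.15 -3.4  -1.36  3.01 -2.47 -2.92]
yellow [214.  159.5] 4 as cap(x=0) [0.13  5.636] as dot [ 0.148 -0.595]
yellow [217.8 166.2] 6 as cap(x=0) [ 0.111 -0.308] as dot [ 0.13  -6.452]
[231.1 100.5] 86 dot front [ 0.147 -0.772] cap [ 0.125 -1.935]
[236.4 111.2] 69 dot front [0.129 0.465] cap [ 0.106 -0.474]
```

View pics/w3.png

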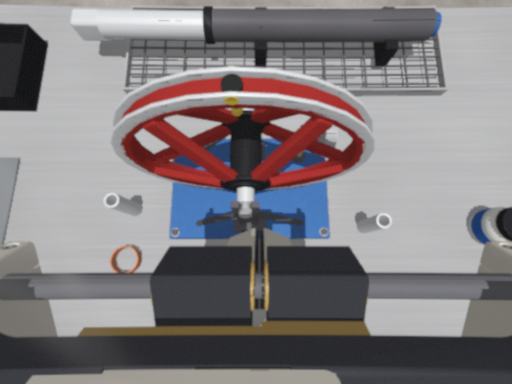

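The wrist view shows the dot at (231,100) and the cap at (236,111), right above the axle. Both cameras give about -0.5°, the bench parts haven't moved, and the hand is clear of the wheel.

Call:
{"name": "send_rows", "arguments": {"deltas": [0,0,0,0,0,0,1,0,0,0,0,0,0,1,0,0,0,0,0,0,1,0,0,0,0,0,0,1]}}

```text
clock: 21.95
tool_pos: [0.5213, -0.0665, 0.3875]
ee_rot: [-179.9, -30.0, 0.1]
ft_force: [-0.1, -0.7, -0.0]
grip_width: 0.0004
gripper_force: 0.0
```

```bash
python3 -c "
from plant import *
print(close_job())"
```

```text
the job is handed in; nothing more can be done
None
```

I brought the wheel round clockwise by its spokes in three strokes and left it at rest with the valve about 0.5° short of the very top (allowed 5°) and the robot clear; it was handed in at about 22 s of the 72 s, and no verdict came back.

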